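Put the culture dish away in the push-latch dark box

TASK

Put the closed culture dish away in the light-tight box: press the front of the box lid straight down so that its push-push latch lets go and the lid springs open, lay the dish flat and right way up on the floor of the box, then swing the lid down and press it again so that it stays latched shut by itself. The latch is delicate: never push on the lid with more than 25 N. Leave the other things on the worktop where they are.

Things in the scene. Friction and masses are not known exactly. Their poses are not given: they have to be found in the camera images.
- dark_box: Grey painted box, fixed, 190 (its x) x 170 (y) x 76 mm high, walls and floor 6 mm. Origin: centre of its underside; x points to the hinge at the back, the lid's free edge is in front, z up. Front and side walls end level with the shut lid, which lies between them. Inside, a steel latch housing (52 mm high, 40 wide) fills the middle of the front, x below -67 mm; the rest is empty.
- box_lid (a joint): Lid angle, rad: 0 latched shut, level; 1.6 open stop, upright; below 0 pressed into the box. A damped spring opens it (2 to 3 N at the front edge) in about 1.3 s. Push-push latch: each push down to the stop and release changes it over, free or held at 0. The stop lies 5 to 15 mm below level, hidden, other in each box and each way: feel for it. Until it, under 8 N; 12 N on it is enough.
- lid_press (a point): Middle of the black rubber pad on the lid's outer face, 145 mm from the hinge line, 27 mm from the free edge: the place to press. Moves with the lid; z is the lid's outward normal, x points to the hinge.
- lid_hinge (a point): Middle of the hinge line, which runs along the box's y axis, 85 mm behind the box's centre and 72 mm above its underside. Turns with the lid: -x runs along the lid to its free edge, z is the lid's outward normal. The lid is a plate 172 mm long from the hinge, 152 wide, 8 thick, mid-plane through the hinge line. When open, its outer face looks away from the box's front.
- box_floor (a point): Point on the inner floor of the box, 6 mm above its underside and 10 mm in front of its centre: a clear place for the dish. Axes as the box. The floor is clear from 57 mm in front of this point to 99 mm behind it and 79 mm to either side.
- petri_dish: Flat round closed dish, clear with pale brown filling, 60 mm in diameter, 13 mm high, 18 g. Origin: centre of its underside, z up (it reads about 2 mm below the surface the dish lies on).
- tape_roll: Roll of tape lying flat, 65 mm in diameter, 19 mm high; origin: centre of its underside. To be left alone.
- jar_cap: White ribbed jar cap lying open side up, 68 mm in diameter, 27 mm high; origin: centre of its underside. To be left alone.
- amber_bottle: Brown bottle with black cap, 53 mm in diameter, 109 mm high; origin: centre of its underside. To be left alone.
- erlenmeyer: Conical flask, 63 mm in diameter, 107 mm high; origin: centre of its underside. To be left alone.
- beaker_small: Glass beaker, 45 mm in diameter, 58 mm high; origin: centre of its underside. To be left alone.
Not all that is in view belongs to the job. Leave any black or green look-alike of the petri_dish alone.

How it is judged:
By the outcome, as a careful person would: the job done as asked, in the order asked, and still so for the second after the job is handed in, with the robot touching nothing.
It also fails if it takes over 66 s, if anything falls off the work surface, if the arm or the gripper's body presses on something with over 40 N, if the wrist force passes 120 N, or if a joint passes its speed limit or range.

ROBOT

A 6-joint arm with a two-finger parallel gripper is mounted at the origin on the work surface; the furniture and walls round the work are solid. World frame = base frame: x ahead of the robot, y to its left, z up, the work surface at z = 0. Lengths are in m, angles in rad, forces in N, time in s.
With the tool pointing down it reaches from about 0.425 to 0.925 m from the base axis. Payload 12.5 kg.
Tool frame: the origin (TCP) lies midway between the tips of the shut fingers; the grasp point (between the pads) lies 19 mm behind it; z points along the fingers, y is the line along which they close (so a half turn about z gives the same grasp; the last joint's range is limited). The gripper opens to 85 mm and grips with 20 to 120 N. Pads are 22 mm wide; open, the fingers measure 114 mm over their backs; the gripper's body (76 mm by 85 mm) begins 54 mm behind the grasp point. The pads swing forward as they close: fully open they stand 13 mm farther back than shut.
Start: joints at [-1.29, 0.491, 1.559, -0, 1.092, -0.106], TCP at [0.236, -0.579, 0.231] pointing down, gripper open.
Joint ranges: [-3.1, 3.1], [-0.84, 2.19], [0.05, 2.79], [-1.13, 4.28], [0.06, 2.93], [-2.69, 2.69]. Speed limits (rad/s): [2.22, 2.22, 2.79, 3.14, 3.14, 3.14].

INTERFACE

Orientations are given as a 3x3 rotation matrix whose columns are the frame's x, y, z axes.
In Python, from cell import movep, movel, move_j, command_gripper, pause, solve_ik, state, grab_frame, IKError, sign_off, boxes_of, regions_of gives the robot as it stands. Calls block until the motion is done:
- movep(position, orientation): joint-space move of the TCP to a pose.
- movel(position, frame=None, feed=0.15, f_stop=None): straight line of the TCP; frame=None keeps the orientation; feed is the mean speed in m/s. With f_stop (N) it stops when the force on the tool has changed by that much, and returns True; else False.
- move_j(angles): joint-space move.
- command_gripper(opening, force=None): finger opening in m; force is the grip in N (None keeps the last); returns when the fingers have stopped.
- pause(seconds).
- solve_ik(position, orientation): joint angles nearest the present ones, or None.
- state(): the state.
- grab_frame(name): name is "scene" or "top" or "wrist"; returns a dict with "color" (480x640x3 uint8, red, green, blue), "mtx" (3x3 intrinsics, pixels), "cam_to_world" (4x4, takes a point from camera to world coordinates). Camera axes: x right, y up, looking along -z (the intrinsics and any distortion apply to the point x, -y, -z); pixel columns grow to the right and rows downward; lengths in m; the calibration is good to about 2 mm. A picture is of the moment at which its call begins. There is no depth.
A pose or a line that the arm cannot do raises IKError and nothing moves.
- sign_off(): hands the job in; it is judged then, once.
Trained networks look in the newest picture that a camera, given by its name, has taken for a name from the list of things; names that differ only in an ending like _2 or _b are one class to them, and where a whole thing is asked for, a point or a joint stands for the part that bears it (a point fixed in the world has none). Each returns a list of dicts, best first, with "confidence" (0 to 1); they miss things now and then, are a little off and sometimes report something else, mostly with a low value. They report only what shows in the picture. A call takes as long as a camera call. They do not tell look-alikes from the thing itself.
- boxes_of(camera, thing): "rect" ([left, top, right, bottom] in pixels, round what is visible of it).
- regions_of(camera, thing): "mask" (480x640 bool, what is visible of it) and "rect" ([left, top, right, bottom] in pixels, round what is visible of it).
The state is a dict: "clock": time; "joint_positions": joint angles; "joint_vel": joint speeds; "tau": joint torques, N m; "position": TCP position; "eef_rot": TCP orientation; "contact_force": force on the tool from outside, world axes, zero at the start; "wrist_torque": the same for the moment, N m; "opening": finger opening in m; "gripper_force": force on a finger pad.
Only numpy, scipy, OpenCV 4.12 (cv2) and the standard library are available. Lean on these libraries where they do the work, as an engineer would, in place of code of your own. Each camera call takes 0.05 s, during which the arm holds its last target. There are 200 camera calls.

## Working session

There is one attempt and no reset: what is moved stays moved. The work goes in short steps, each a Python script; the robot and the scene stay as the last script left them, time stands still between calls to the robot, and variables do not carry over. Pictures are saved under pics/ and viewed, at most 10 in all, crops included, and the job is handed in when it is done.

```bash
mkdir -p pics; ls; cat > h.py <<'E'
import numpy as np, cv2
from cell import *
def shot(c,name=None):
    f=grab_frame(c)
    if name: cv2.imwrite('pics/'+name+'.png',f['color'][:,:,::-1])
    return f
def ray(f,u,v):
    d=np.linalg.inv(f['mtx'])@np.array([u,v,1.]); T=f['cam_to_world']
    return T[:3,3],T[:3,:3]@np.array([d[0],-d[1],-d[2]])
def onz(f,u,v,z):
    o,d=ray(f,u,v); return o+d*(z-o[2])/d[2]
def proj(f,p):
    T=f['cam_to_world']; q=T[:3,:3].T@(np.asarray(p)-T[:3,3]); k=f['mtx']@np.array([q[0],-q[1],-q[2]]); return k[:2]/k[2]
def tri(a,b):
    A=np.zeros((3,3));y=np.zeros(3)
    for o,d in (a,b):
        d=d/np.linalg.norm(d);P=np.eye(3)-np.outer(d,d);A+=P;y+=P@o
    return np.linalg.solve(A,y)
E
python3 - <<'E'
from h import *
s=state();print(s['clock'],s['contact_force'],s['opening'])
ims=[]
for c in ('scene','top'):
    f=shot(c,c+'1');print(c,f['cam_to_world'].round(3).tolist(),f['mtx'].round(1).tolist(),[k for k in f])
    for t in ('dark_box','box_lid','petri_dish','tape_roll','jar_cap','amber_bottle','erlenmeyer','beaker_small'):
        for r in regions_of(c,t)[:4]:
            m=r['mask'];ys,xs=np.nonzero(m);col=f['color'][m].mean(0)
            print(c,t,round(r['confidence'],2),np.round(r['rect']),xs.mean().round(1),ys.mean().round(1),onz(f,xs.mean(),ys.mean(),0.012).round(3),col.round())
E
```

```text
pics
0.0 [-0.86606575  0.29092764  0.26947719] 0.08547381991286734
scene [[0.061, 0.824, -0.564, -0.276], [-0.998, 0.053, -0.03, 0.045], [0.005, 0.565, 0.825, 1.294], [0.0, 0.0, 0.0, 1.0]] [[596.8, 0.0, 315.7], [0.0, 596.8, 242.5], [0.0, 0.0, 1.0]] ['color', 'mtx', 'cam_to_world']
scene dark_box 0.71 [381. 217. 398. 242.] 387.1 227.8 [ 0.659 -0.094  0.012] [180. 178. 175.]
scene box_lid 0.41 [247. 237. 273. 260.] 259.0 248.7 [0.571 0.237 0.012] [238. 237. 231.]
scene petri_dish 0.88 [248. 238. 274. 257.] 258.6 248.6 [0.571 0.238 0.012] [245. 244. 238.]
scene petri_dish 0.67 [197. 227. 220. 252.] 207.1 239.4 [0.591 0.376 0.012] [64. 63. 62.]
scene petri_dish 0.66 [204. 330. 228. 354.] 216.0 340.3 [0.308 0.308 0.012] [110. 220. 132.]
scene tape_roll 0.84 [306. 229. 330. 253.] 320.6 239.9 [0.609 0.08  0.012] [236. 232. 222.]
scene jar_cap 0.88 [286. 263. 313. 288.] 301.0 276.2 [0.495 0.123 0.012] [237. 236. 231.]
scene amber_bottle 0.65 [363. 162. 379. 199.] 367.8 182.7 [ 0.812 -0.041  0.012] [143. 107.  78.]
scene amber_bottle 0.4 [386. 222. 399. 231.] 391.4 224.5 [ 0.671 -0.105  0.012
[... 995 characters left out ...]
4. 321. 207. 354.] 192.0 337.5 [0.315 0.311 0.012] [ 81. 212. 111.]
top petri_dish 0.68 [173. 187. 200. 214.] 187.8 198.1 [0.599 0.376 0.012] [71. 69. 70.]
top tape_roll 0.76 [309. 195. 338. 227.] 324.7 208.9 [0.614 0.083 0.012] [242. 238. 229.]
top jar_cap 0.94 [279. 244. 313. 274.] 297.4 259.4 [0.499 0.125 0.012] [238. 236. 233.]
top jar_cap 0.21 [310. 194. 340. 226.] 325.4 209.4 [0.613 0.082 0.012] [240. 236. 226.]
top amber_bottle 0.88 [378. 114. 408. 150.] 390.4 133.8 [ 0.804 -0.038  0.012] [113.  80.  56.]
top erlenmeyer 0.8 [319. 106. 349. 149.] 333.4 130.4 [0.795 0.088 0.012] [196. 192. 187.]
top beaker_small 0.76 [273. 135. 296. 165.] 283.6 149.8 [0.735 0.19  0.012] [167. 161. 157.]
```

View pics/top1.png

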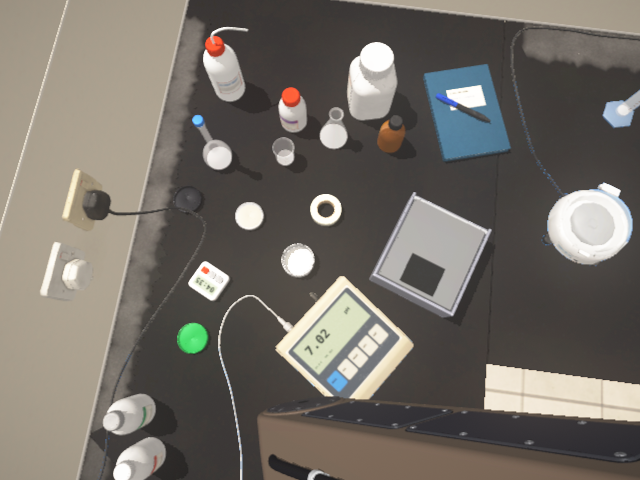

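View pics/scene1.png

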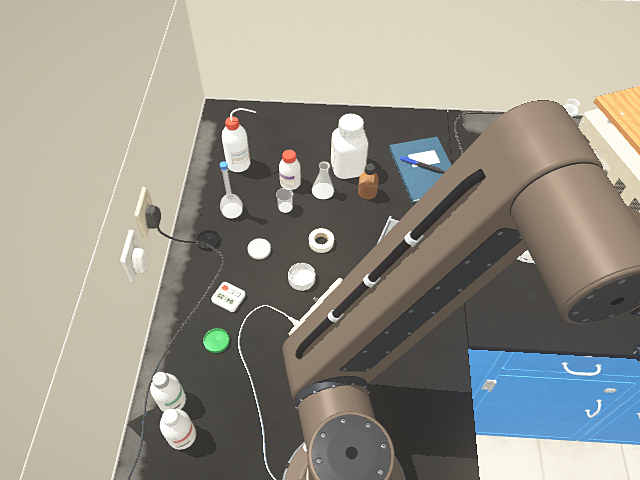

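The top view shows the pale dish at about (248,215) and its black (187,199) and green (192,338) look-alikes. The box has its pad at (423,273), front edge at (371,278)–(449,316) and hinge edge at (414,196)–(490,233). The arm hides the box in the scene view.

```bash
python3 - <<'E'
from h import *
f=shot('top')
P={n:onz(f,*uv,0.076)for n,uv in dict(fl=(371,278),fr=(449,316),bl=(414,196),br=(490,233)).items()}
for n in P:print(n,P[n].round(4))
c=sum(P.values())/4; x=(P['bl']+P['br']-P['fl']-P['fr'])[:2]; print(c.round(4),np.degrees(np.arctan2(x[1],x[0])),np.linalg.norm(x)/2,np.linalg.norm(P['fl']-P['fr']))
print('pad',onz(f,423,273,.077))
a=np.arctan2(x[1],x[0])
# tool down, tool x along box x or opposite
print(state()['eef_rot'].round(3).tolist() if hasattr(state()['eef_rot'],'round') else state()['eef_rot'])
bx=np.array([np.cos(a),np.sin(a),0])
for s in (1,-1):
    R=np.column_stack([s*bx,np.cross([0,0,-1],s*bx),[0,0,-1]])
    print(s,[None if q is None else np.round(q,2) for q in (solve_ik([c[0],c[1],.35],R),solve_ik([.575,.24,.2],R),solve_ik(list((c+.12*bx)[:2])+[.3],R))])
f=shot('wrist');T=f['cam_to_world'];s=state();R=np.array(s['eef_rot']);print(f['mtx'].round(0).tolist(),(R.T@(T[:3,3]-s['position'])).round(3),(R.T@T[:3,:3]).round(2).tolist())
E
```

```text
fl [ 0.4717 -0.0244  0.076 ]
fr [ 0.4197 -0.1783  0.076 ]
bl [ 0.6465 -0.0919  0.076 ]
br [ 0.5907 -0.2469  0.076 ]
[ 0.5322 -0.1354  0.076 ] -21.492367383934354 0.18584378528207046 0.16245292922827084
pad [ 0.49436012 -0.12254127  0.077     ]
[[0.926, 0.377, 0.0], [0.377, -0.926, -0.0], [-0.0, 0.0, -1.0]]
1 [array([-0.37,  0.28,  1.57, -0.  ,  1.29,  1.58]), array([ 0.29,  0.52,  1.6 , -0.  ,  1.02,  2.24]), array([-0.37,  0.5 ,  1.35, -0.  ,  1.29,  1.58])]
-1 [array([-0.37,  0.28,  1.57, -0.  ,  1.29, -1.57]), array([ 0.29,  0.52,  1.6 , -0.  ,  1.02, -0.91]), array([-0.37,  0.5 ,  1.35, -0.  ,  1.29, -1.57])]
[[409.0, 0.0, 325.0], [0.0, 409.0, 238.0], [0.0, 0.0, 1.0]] [ 0.08   0.    -0.143] [[-0.0, 0.95, 0.31], [1.0, 0.0, -0.0], [-0.0, 0.31, -0.95]]
```

```bash
cat >> h.py <<'E'
def Rt(a): # tool down, tool x opposite the box x (heading a)
    b=np.array([np.cos(a),np.sin(a),0]); return np.column_stack([-b,np.cross([0,0,-1],-b),[0,0,-1]])
E
python3 - <<'E'
from h import *
a=np.radians(-21.5);R=Rt(a);b=-R[:,0]
c=np.array([.54,-.138,0])
for i,(p,) in enumerate([(c+[0,0,.28]-.05*b,),(c+[0,0,.28]+.07*b,)]):
    movep(p,R); f=shot('wrist','box%d'%i); np.savez('box%d.npz'%i,**f)
top=shot('top','top2');np.savez('top2.npz',**top)
D=np.array([.575,.241,0])
for i,dx in enumerate((-.04,.06)):
    movep(D+[0,0,.2]+dx*b,R); f=shot('wrist','dish%d'%i); np.savez('dish%d.npz'%i,**f)
    for r in regions_of('wrist','petri_dish')[:3]:
        print(i,r['confidence'],r['rect'],[k.mean() for k in np.nonzero(r['mask'])][::-1],f['color'][r['mask']].mean(0).round())
print(state()['clock'])
a=[cv2.imread('pics/%s.png'%n) for n in('box0','box1','dish0','dish1')]
m=np.vstack([np.hstack(a[:2]),np.hstack(a[2:])]);cv2.imwrite('pics/m1.png',cv2.resize(m,(800,600)))
E
```

```text
0 0.68 [291.4, 218.9, 357.4, 285.6] [np.float64(326.5300080021339), np.float64(248.8287543344892)] [224. 220. 212.]
0 0.64 [446.1, 178.2, 522.9, 248.6] [np.float64(485.53781068217876), np.float64(214.24405076679005)] [60. 59. 63.]
1 0.97 [461.8, 47.3, 544.8, 126.7] [np.float64(502.6060126582278), np.float64(88.15051424050633)] [70. 69. 73.]
1 0.64 [288.8, 94.5, 366.8, 169.4] [np.float64(327.1005199306759), np.float64(130.87976603119583)] [233. 228. 220.]
5.8917
```

View pics/m1.png

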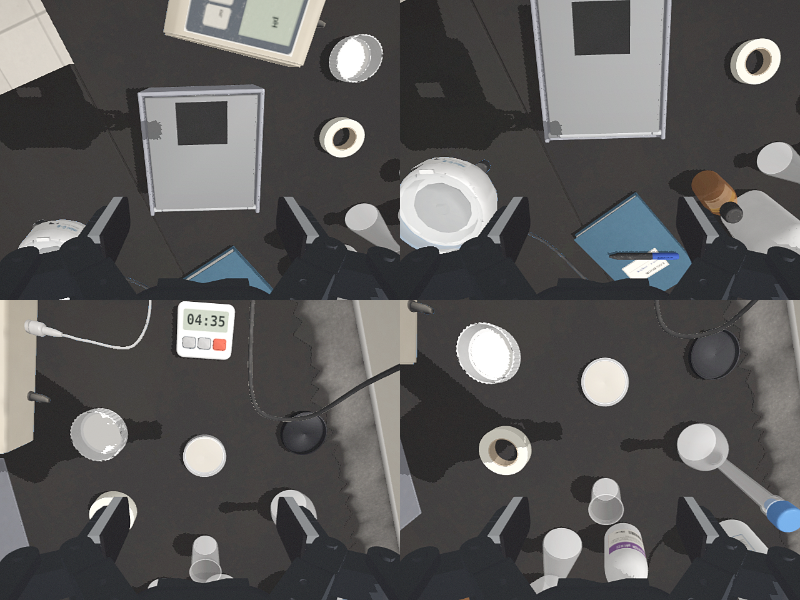

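```bash
python3 - <<'E'
from h import *
F={n:dict(np.load(n+'.npz')) for n in('box0','box1','top2','dish0','dish1')}
roi={'box0':(262,140,380,250),'box1':(260,0,385,100),'top2':(395,247,450,300)}
Q={}
for n,(l,t,r,b) in roi.items():
    g=cv2.cvtColor(F[n]['color'],cv2.COLOR_RGB2GRAY)[t:b,l:r]
    k,lab,st,ce=cv2.connectedComponentsWithStats((g<90).astype('uint8'))
    i=1+np.argmax(st[1:,4]);m=(lab==i).astype('uint8')
    cn=max(cv2.findContours(m,0,2)[0],key=cv2.contourArea);h=cv2.convexHull(cn)
    q=cv2.approxPolyDP(h,.06*cv2.arcLength(h,True),True)[:,0]+[l,t]
    Q[n]=q;print(n,st[i],(ce[i]+[l,t]).round(1),q.tolist()); F[n]['pc']=ce[i]+[l,t]
P=tri(ray(F['box0'],*F['box0']['pc']),ray(F['box1'],*F['box1']['pc']));print('pad tri',P)
print('pad tri top', tri(ray(F['box0'],*F['box0']['pc']),ray(F['top2'],*F['top2']['pc'])),onz(F['top2'],*F['top2']['pc'],.077), onz(F['box0'],*F['box0']['pc'],.077),onz(F['box1'],*F['box1']['pc'],.077))
for n in('box0','box1'): 
    print(n,[onz(F[n],*p,.077).round(4).tolist() for p in Q[n]])
bl=tri(ray(F['box0'],243,342),ray(F['box1'],232,226));br=tri(ray(F['box0'],419,341),ray(F['box1'],426,221));print('back',bl,br,np.degrees(np.arctan2(*(br-bl)[1::-1])))
# dish: fit ellipses to pale blob
for n,(l,t,r,b) in {'dish0':(280,208,370,298),'dish1':(278,82,380,182)}.items():
    g=cv2.cvtColor(F[n]['color'],cv2.COLOR_RGB2GRAY)[t:b,l:r]
    cn=max(cv2.findContours((g>120).astype('uint8'),0,1)[0],key=cv2.contourArea)
    e=cv2.fitEllipse(cv2.convexHull(cn));print(n,e);F[n]['pc']=np.array(e[0])+[l,t];F[n]['w']=cv2.boundingRect(cn)
D=tri(*[ray(F[n],*F[n]['pc']) for n in('dish0','dish1')]);print('dish',D)
for n in('dish0','dish1'):print(onz(F[n],*F[n]['pc'],.008))
E
python3 - <<'E'
import cv2
for n in('box0','box1'):pass
a=cv2.imread('pics/box0.png')[120:360,200:450];b=cv2.imread('pics/box1.png')[0:240,200:450]
import numpy as np
cv2.imwrite('pics/m2.png',cv2.resize(np.hstack([a,b]),(800,384),interpolation=cv2.INTER_CUBIC))
E
```

```text
box0 [  19   22   83   70 5479] [322.8 196.6] [[363, 162], [363, 229], [285, 231], [282, 164]]
box1 [  15    0   93   89 7725] [322.3  43.5] [[367, 0], [367, 85], [280, 88], [275, 3]]
top2 [   5    0   50   53 1605] [428.1 274. ] [[449, 247], [438, 298], [418, 299], [400, 279], [412, 254]]
pad tri [ 0.48970062 -0.1206536   0.07773036]
pad tri top [ 0.47833059 -0.11560296  0.1507582 ] [ 0.49363941 -0.13246563  0.077     ] [ 0.48985581 -0.12070113  0.077     ] [ 0.48960663 -0.12063875  0.077     ]
box0 [[0.4748, -0.0785, 0.077], [0.53, -0.0985, 0.077], [0.5064, -0.1632, 0.077], [0.4514, -0.1422, 0.077]]
box1 [[0.4744, -0.0788, 0.077], [0.5303, -0.0988, 0.077], [0.5071, -0.1636, 0.077], [0.451, -0.1433, 0.077]]
back [ 0.59731082 -0.2490416   0.07193408] [ 0.65352557 -0.08788939  0.0807436 ] 70.76968754815982
dish0 ((46.87245178222656, 40.971073150634766), (67.78199005126953, 69.13212585449219), 78.28141021728516)
dish1 ((49.54758834838867, 48.90675735473633), (76.16444396972656, 78.0059585571289), 3.8816981315612793)
dish [0.57747463 0.2413953  0.00685409]
[0.57708094 0.24152415 0.008     ]
[0.57741258 0.24143237 0.008     ]
```

View pics/m2.png

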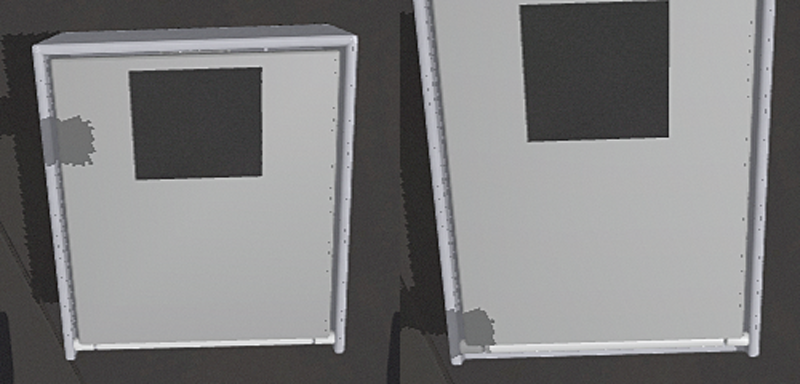

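```bash
python3 - <<'E'
from h import *
F={n:dict(np.load(n+'.npz')) for n in('box0','box1','top2')}
b=np.array([np.cos(np.radians(-20.2)),np.sin(np.radians(-20.2))]);yv=np.array([-b[1],b[0]])
pad=np.array([.4905,-.1208])
def show(n,k,u,v,z=.076):
    p=onz(F[n],u,v,z)[:2];print(n,k,p.round(4),'rel pad',((p-pad)@b).round(4),((p-pad)@yv).round(4))
A=lambda x,y:(200+x/1.6,120+y/1.6)
B=lambda x,y:(200+(x-400)/1.6,y/1.6)
for k,p in dict(fl=(35,45),fr=(357,38),bl=(70,357),br=(340,352),lidfl=(51,57),lidfr=(333,51),lidbl=(78,345),lidbr=(333,338)).items(): show('box0',k,*A(*p))
for k,p in dict(bl=(457,362),br=(754,355),lidbl=(462,350),lidbr=(748,338)).items(): show('box1',k,*B(*p))
show('top2','fl',371,278,.0);show('top2','fr',449,316,.0)
E
```

```text
box0 fl [ 0.421  -0.1836] rel pad -0.0435 -0.083
box0 fr [ 0.4792 -0.027 ] rel pad -0.043 0.0841
box0 bl [ 0.5969 -0.2461] rel pad 0.1431 -0.0809
box0 br [ 0.654  -0.0923] rel pad 0.1436 0.0832
box0 lidfl [ 0.4296 -0.1786] rel pad -0.0372 -0.0752
box0 lidfr [ 0.4809 -0.0406] rel pad -0.0367 0.072
box0 lidbl [ 0.5911 -0.2381] rel pad 0.1349 -0.0753
box0 lidbr [ 0.6432 -0.0932] rel pad 0.1338 0.0786
box1 bl [ 0.5976 -0.2458] rel pad 0.1437 -0.0803
box1 br [ 0.6539 -0.0925] rel pad 0.1436 0.083
box1 lidbl [ 0.5925 -0.2403] rel pad 0.1369 -0.0769
box1 lidbr [ 0.6435 -0.0927] rel pad 0.1339 0.0792
top2 fl [ 0.482  -0.0312] rel pad -0.0389 0.0811
top2 fr [ 0.4256 -0.1981] rel pad -0.0342 -0.095
```

```bash
cat >> h.py <<'E'
A0=np.radians(-20.1);R0=Rt(A0);bx=np.array([np.cos(A0),np.sin(A0),0]);C=np.array([.5377,-.1374,0])
def B(x,z): return C+x*bx+[0,0,z]
E
python3 - <<'E'
from h import *
command_gripper(0,30)
movep(B(-.06,.15),R0);movel(B(-.06,.088),feed=.12)
pause(.2);print(state()['contact_force'])
r=movel(B(-.06,.052),feed=.012,f_stop=12.5);s=state();print(r,s['position'],s['contact_force'],s['clock'])
movel(B(-.06,.12),feed=.08)
movel(B(-.10,.26),feed=.2)
pause(.3);movep(B(-.14,.32),R0);f=shot('wrist','open1');g=shot('top','open_t')
print(state()['clock'])
cv2.imwrite('pics/m3.png',cv2.resize(np.hstack([f['color'],g['color']])[:,:,::-1],(800,300)))
E
```

```text
[ 0.4263626  -0.98211685  0.30901853]
True [ 0.48147749 -0.11682317  0.06437986] [-0.14812796 -0.15294898  4.29958132] 10.7667
13.275
```

View pics/m3.png

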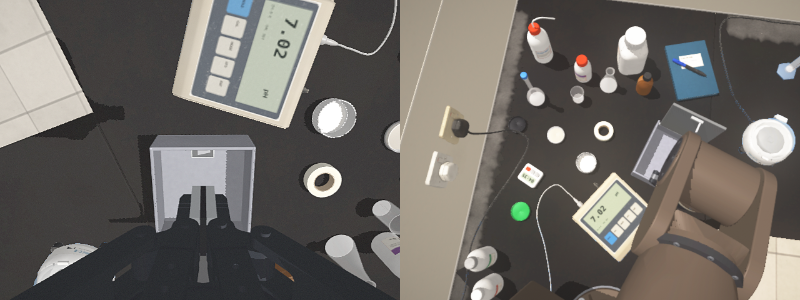

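The lid stands open in both views; the box is empty, with the latch housing at the front. Next I'll fetch the dish.

```bash
python3 - <<'E'
from h import *
D=np.array([.5773,.2415,0])
movep(D+[0,0,.12],R0);command_gripper(.076,25)
movel(D+[0,0,.02],feed=.15)
r=movel(D+[0,0,-.001],feed=.03,f_stop=4);print(r,state()['position'])
command_gripper(.04,25);s=state();print(s['opening'],s['gripper_force'],s['contact_force'])
movel(D+[0,0,.12],feed=.12);s=state();print(s['opening'],s['gripper_force'],s['clock'])
f=shot('wrist','grasp')
cv2.imwrite('pics/m4.png',f['color'][:,:,::-1])
E
```

```text
False [ 0.57736833  0.24152174 -0.00095881]
0.057801973012598214 26.446672799647786 [-1.06347565 -1.29178969  5.55085341]
0.057394849299700144 26.751411233854014 18.675
```

View pics/m4.png

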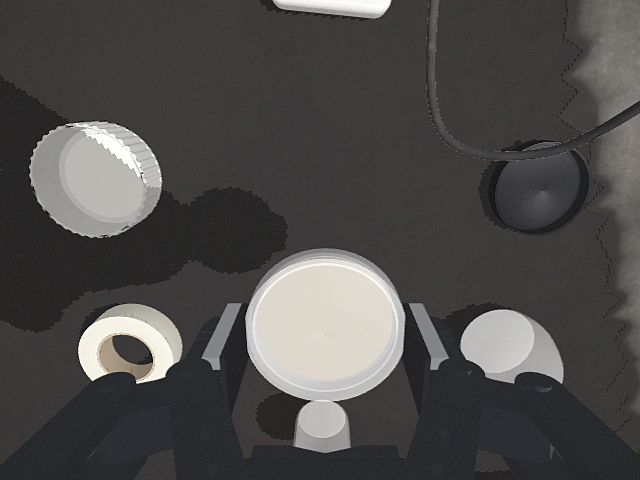

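The dish sits centred and level between the pads at (325,325).

```bash
python3 - <<'E'
from h import *
movel(state()['position']+np.array([0,0,.12]),feed=.2)
movep(B(-.01,.27),R0)
movel(B(-.01,.04),feed=.12)
r=movel(B(-.01,.0045),feed=.025,f_stop=3.5);s=state();print(r,s['position'],s['contact_force'],s['opening'])
command_gripper(.074,25)
movel(B(-.01,.03),feed=.05);movel(B(-.01,.30),feed=.2)
movel(B(-.05,.32),feed=.2)
f=shot('wrist','placed');print(state()['clock'])
for r in regions_of('wrist','petri_dish')[:2]:
    ys,xs=np.nonzero(r['mask']);p=onz(f,xs.mean(),ys.mean(),.013);print(r['confidence'],r['rect'],(p-C)@bx,(p-C)@np.array([-bx[1],bx[0],0]))
E
```

```text
True [ 0.52826698 -0.13396978  0.00545965] [-0.36699492  0.52952958  6.0258182 ] 0.05770516590993229
27.1167
0.56 [297.2, 188.4, 350.4, 242.6] -0.00994913900436985 -0.0004411274112007628
```

View pics/placed.png

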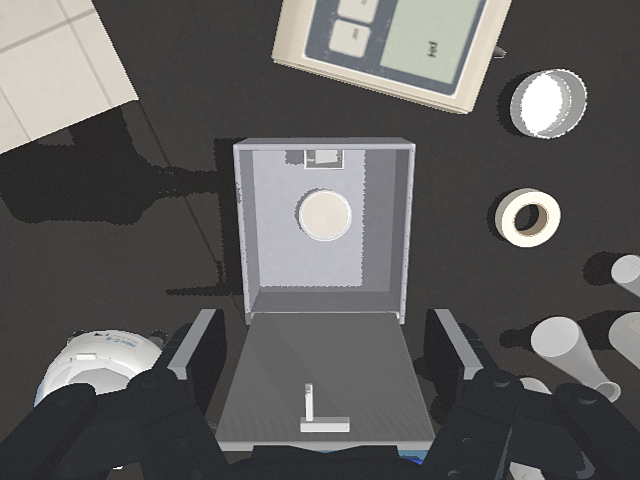

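The dish lies flat and right way up at (325,215), box x -10 mm, y 0. The lid stands open behind it. Now I'll swing the lid shut.

```bash
python3 - <<'E'
from h import *
command_gripper(0,30)
movel(B(.145,.33),feed=.25);movel(B(.14,.225),feed=.15)
ok=True
for th in np.radians([88,76,64,52,40,29,19,10,4]):
    s,c=np.sin(th),np.cos(th);d=.012*s+.0045
    r=movel(B(.085-.145*c+d*s,.072+.145*s+d*c),feed=.09,f_stop=10)
    st=state();print(round(np.degrees(th)),r,st['position'].round(3) if hasattr(st['position'],'round') else st['position'],np.round(st['contact_force'],1))
    if r: ok=False;break
print(state()['clock'])
if ok:
    r=movel(B(-.06,.052),feed=.012,f_stop=11);s=state();print(r,s['position'],s['contact_force'],s['clock'])
    if r:
        movel(B(-.06,.12),feed=.05);print(state()['contact_force'])
        movel(B(-.08,.28),feed=.2)
        pause(1);f=shot('wrist','shut');print(state()['clock'])
E
```

```text
88 False [ 0.629 -0.171  0.218] [ 1.9 -1.1  1.3]
76 False [ 0.6   -0.16   0.217] [ 2.1 -1.2  0.3]
64 False [ 0.571 -0.15   0.209] [ 0.8 -1.9  0.7]
52 False [ 0.544 -0.14   0.195] [ 0.8 -0.5  1. ]
40 False [ 0.521 -0.131  0.175] [ 0.5 -0.3  2.4]
29 False [ 0.503 -0.125  0.152] [0.3 0.2 2.1]
19 False [ 0.491 -0.12   0.127] [-0.  -0.1  3. ]
10 False [ 0.484 -0.118  0.104] [-1.6 -0.   2.3]
4 False [ 0.482 -0.117  0.088] [0.  0.5 1.8]
33.975
True [ 0.48183004 -0.11693433  0.06592535] [-0.79410588 -0.47081911  4.68207895] 35.725
[-0.0644678   0.21890761 -0.095751  ]
38.9667
```

```bash
ls pics/shut.png
```

```text
pics/shut.png
```

View pics/shut.png

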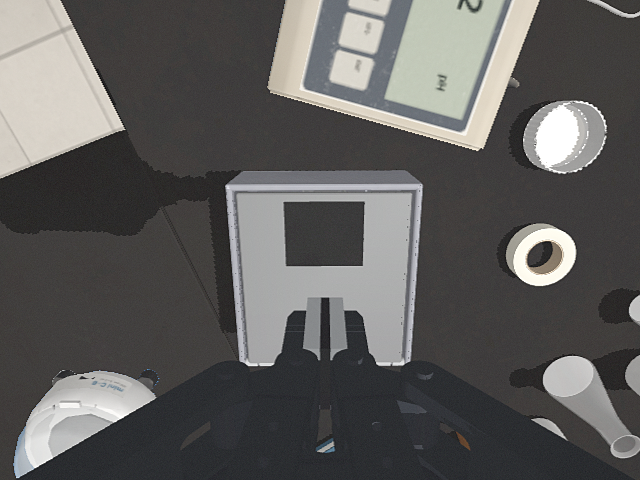

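The lid lies level and latched between the walls (pad at (323,234)) more than 2 s after release, and the other things in view stand where they were. I'll hand in.

```bash
python3 -c "
from h import *
print(sign_off(),state()['clock'])"
```

```text
the job is handed in; nothing more can be done
the job is handed in; nothing more can be done
```

The dish lies flat and right way up in the box, the lid is latched shut by itself, and I handed the job in at about 39 s of the 66 s allowed; the judging result was not shown.

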